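Uncover the gearbox and nest its end cover

ROBOT

A 6-joint arm with a two-finger parallel gripper is mounted at the origin on the work surface. World frame = base frame: x ahead of the robot, y to its left, z up, the work surface at z = 0. Lengths are in m, angles in rad, forces in N, time in s.
With the tool pointing down it reaches from about 0.225 to 0.875 m from the base axis. Payload 3.4 kg.
Tool frame: the origin (TCP) lies between the finger pads, 19 mm behind the fingertips; this is the grasp point; z points along the fingers, y is the line along which they close (so a half turn about z gives the same grasp; the last joint's range is limited). The gripper opens to 85 mm and grips with 20 to 120 N. Pads are 22 mm wide; open, the fingers measure 114 mm over their backs; the gripper's body (76 mm by 85 mm) begins 54 mm behind the grasp point. The pads swing forward as they close: fully open they stand 13 mm farther back than shut.
Start: joints at [-1.45, 0.276, 1.505, -0, 1.361, -0.121], TCP at [0.138, -0.558, 0.25] pointing down, gripper open.
Joint ranges: [-2.89, 2.89], [-0.75, 2.08], [0.22, 2.7], [-1.18, 4.32], [0.11, 2.71], [-2.7, 2.7]. Speed limits (rad/s): [2.57, 2.57, 3.14, 3.14, 3.14, 3.14].

INTERFACE

Orientations are given as a unit quaternion [w, x, y, z].
In Python, from rig import readout, vision, manip gives the robot as it stands.
- The arm moves only by the shell command python3 -m handwheel 'ROWS' [FORCE]. ROWS is JSON, a list of rows, each a list of 3 entries, a list of its own where there are three numbers: the shift along the tool's x, y, z in mm, then the turn, a rotation vector about the tool's x, y, z in units of 6 degrees (1.0 is 6 degrees), then the closure, from -1 (fully open) to 1 (shut), so that 0 is half open. A call has 1 to 20 rows; each row shifts and turns the commanded pose from where the row before left it, along the tool's axes as they then stand; what a row does not reach is not made up. A row lasts 1/8 s, in which the tool goes at most 62.5 mm and 10.7 degrees, less where a joint would pass 70% of its speed; a pose out of reach is approached as far as the arm can. A call is refused whole if a number of a shift passes 62.5 or a number of a turn 1, either way. A call with a gripper value outside its range is refused whole. The fingers move at their own pace and stop on an object; FORCE is the grip in N (left out, the last holds). Time passes only in rows, so rows that do not move let the fingers close. It gives the time, the measured TCP pose, the force, the opening and the grip force at its end, in the units of the state.
- readout.get_state(): the state, without advancing time (a new reading comes with each control period).
- vision.get_image(name): name is "scene" or "top"; returns the picture (420x560x3 uint8, blue, green, red); there is no depth.
- vision.camera_params(name): a dict with "intrinsics" (3x3 intrinsics, pixels), "dist" ([k1, k2, p1, p2, k3] as OpenCV has them; the pictures are not rectified), "rvec" (rotation vector, rad) and "tvec" (3), from world to camera coordinates, as OpenCV has them. Camera axes: x right, y down, z forward; pixel columns grow to the right and rows downward; lengths in m; the calibration is good to about 2 mm. A picture is of the moment at which its call begins. camera_params takes no time and is no camera call.
- manip.sign_off(): hands the job in; it is judged then, once.
The state is a dict: "clock": time; "qpos": joint angles; "qd": joint speeds; "effort": joint torques, N m; "position": TCP position; "ee_rot": TCP orientation; "contact_force": force on the tool from outside, world axes, zero at the start; "moment": the same for the moment, N m; "width": finger opening in m; "gripper_force": force on a finger pad.
Only numpy, scipy, OpenCV 4.12 (cv2) and the standard library are available. Lean on these libraries where they do the work, as an engineer would, in place of code of your own. Each camera call takes 0.05 s, during which the arm holds its last target. There are 200 camera calls.

TASK

The red-brown cover nest is needed, so put the steel straightedge that was left lying over it back flat in its open wooden case. Lift the loose aluminium end cover straight off the tilted blue gearbox housing without tipping it as it comes off, and seat it in the nest: flat, square and fully down in the pocket, boss up, either way round. Set both down gently rather than dropping them, let go, and leave the drill, the oil bottle, the caliper and the screw dish where they stand.

Things in the scene. Friction and masses are not known exactly. Their poses are not given: they have to be found in the camera images.
- cover: Loose cast aluminium end cover, 0.36 kg, its screws out, lying on the housing's open face, so tilted 30 degrees. Flange 120 (x) x 88 (y) x 10 mm; under it a spigot 84 x 52 mm, 6 mm deep, sits in the housing's opening with 2 mm play a side (it stops the cover sliding off). Origin: centre of the flange's underside; z out of the boss, x along the length. Same either way round.
- cover_grip (a point): Point in the cover's boss, on its z axis 32 mm above its origin, where to grip. The oblong boss stands 26 mm up from the flange (10 to 36 mm above the origin), 80 mm long (x, rounded ends, flat sides 36 mm long) and 44 mm wide (y): grip it across y. Fingertips 3 mm above the flange when the TCP is here. Axes as the cover's.
- housing: Blue gearbox housing clamped fast in a grey angle vise. Open face 120 (x) x 88 (y) mm, opening 88 x 56 mm. Origin: centre of that face, 163 mm above the bench; z out of the face, leaning 30 degrees from vertical to the vise's front; x up the slope, y level. The cover comes off along z. Jaws and vise (124 mm wide) stay below the plane of the face.
- nest: Fixed red-brown block 160 (x) x 128 (y) x 25 mm on a plate 224 x 128 mm, with a pocket 123 x 91 mm for the cover, bevelled 3 mm at its top edge, and a deeper relief 92 x 60 mm for the spigot. Two fixed strap clamps with black knobs, swung aside, stand 98 mm from its centre along x, 48 mm high. Origin: underside centre, on the bench; x along the pocket, z up. Same either way round.
- nest_seat (a point): Centre of the ledge in the nest's pocket, 18 mm above the bench and 7 mm below the block's top: the cover's origin belongs here (its flange then stands 3 mm proud). Axes as the nest's.
- straightedge: Loose flat steel straightedge, 200 (x) x 25 (y) x 10 (z) mm, 0.39 kg, lying across the nest's top, roughly along the nest's y. Origin: centre of its underside, x along its length, z up.
- case: Fixed open wooden case of the straightedge, blue felt inside, 244 (x) x 98 (y) x 22 mm high outside, 228 x 82 mm inside, floor 8 mm above the bench. Origin: centre of the underside, on the bench; x along its length, z up.
- drill: Bystander: loose teal and black cordless drill standing on its battery (78 x 122 mm), 221 mm high, its chuck reaching 129 mm along its y at 188 mm height, its back 84 mm along -y, on the outer side of the vise or of the nest. Origin: centre of the underside.
- oil_bottle: Bystander: loose yellow oil bottle, 60 mm across, 165 mm high, standing between robot and case. Origin: centre of the underside.
- caliper: Bystander: loose digital caliper lying on the bench beyond the case, 225 (x) x 77 (y) x 12 mm high. Origin: on the bench under the middle of its beam, x along the beam.
- screw_dish: Bystander: loose round steel dish holding the cover's screws, 88 mm across, 24 mm high, on the outer side of the nest or of the vise. Origin: centre of the underside.
Not all that is in view belongs to the job. What is shaped like the cover but black is not meant. Several things have the shape of the straightedge; the one meant has the colours described above.

How it is judged:
By the outcome, as a careful person would: the job done as asked, in the order asked, and still so for the second after the job is handed in, with the robot touching nothing.
It also fails if it takes over 72 s, if anything falls off the work surface, if the arm or the gripper's body presses on something with over 40 N, if the wrist force passes 120 N, or if a joint passes its speed limit or range.

## Working session

There is one attempt and no reset: what is moved stays moved. The work goes in short steps, Python scripts to look and compute and a shell command to move; the robot and the scene stay as the last step left them, time stands still between calls to the robot, and variables do not carry over. Pictures are saved under pics/ and viewed, at most 10 in all, crops included, and the job is handed in when it is done.

```bash
mkdir -p pics; ls; python3 - <<'E'
from rig import readout, vision
import cv2,numpy as np
s=readout.get_state();print(s)
for n in("scene","top"):
    im=vision.get_image(n);cv2.imwrite(f"pics/{n}0.png",im)
    p=vision.camera_params(n);R=cv2.Rodrigues(np.array(p["rvec"]))[0];print(n,p["intrinsics"],p["dist"],-R.T@np.array(p["tvec"]).ravel(),R[2])
E
```

```text
pics
{'clock': 0.0, 'qpos': array([-1.45001016e+00,  2.76589624e-01,  1.50614121e+00, -1.37006312e-05,
        1.36069735e+00, -1.21007142e-01]), 'qd': array([-0.00050308,  0.00042402, -0.00058982, -0.00014562, -0.00030824,
       -0.00222009]), 'effort': array([ 2.57245410e-04, -4.16772759e+01, -2.45804769e+01, -1.97227191e-04,
        1.09880735e-02,  7.87151293e-06]), 'position': array([ 0.13760609, -0.55777786,  0.24913952]), 'ee_rot': array([-9.17766257e-04,  9.92700305e-01,  1.20603739e-01, -6.59696384e-06]), 'contact_force': array([-0.10175663,  0.37660349, -0.42557282]), 'moment': array([ 0.05057735, -0.03691264,  0.00896223]), 'gripper_force': 0.0, 'width': 0.08544414350744317}
scene [[484.49820531   0.         274.68852844]
 [  0.         484.49820531 204.32810929]
 [  0.           0.           1.        ]] [-0.08748941  0.          0.          0.          0.        ] [ 1.24589719 -1.1436461   0.97289611] [-0.47795972  0.68912247 -0.54466937]
top [[399.2246801    0.         274.37766806]
 [  0.         399.2246801  204.55484805]
 [  0.           0.           1.        ]] [0.04056245 0.         0.         0.         0.        ] [ 0.25760245 -0.11734612  1.49205301] [ 0.19853974  0.01889942 -0.9799106 ]
```

View pics/scene0.png

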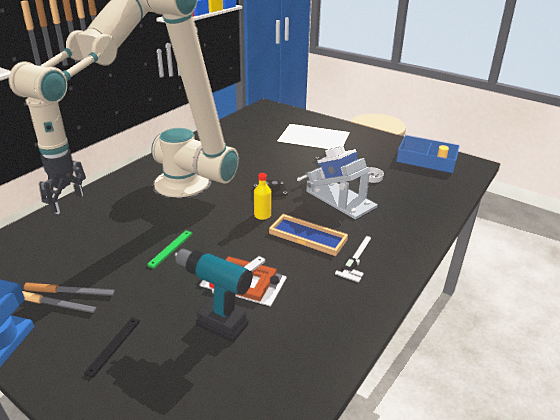

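View pics/top0.png

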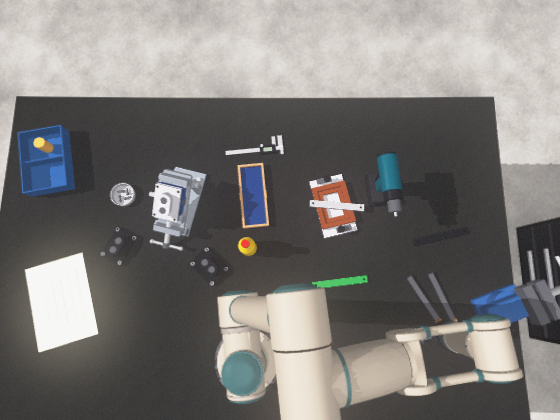

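The scene view shows the vise with the cover at (342,163), the case at (308,234), the nest at (262,280) partly hidden by the drill, and the oil bottle at (263,200).

In the top view the case is at (253,195), the nest at (333,205), the vise at (172,200) and the dish at (122,194).

- **Straightedge candidates (top):** steel (337,205), green (340,281) and black (441,236). The steel one over the nest fits.
- **Cover candidates (top):** aluminium (170,203), black (118,245) and black (209,265). The aluminium one on the housing fits.

I'll confirm both in one enlarged crop.

```bash
cat > h.py <<'E'
import cv2,numpy as np
from rig import vision,readout
from scipy.spatial.transform import Rotation as Ro
C={}
for n in("scene","top"):
    p=vision.camera_params(n);K=np.array(p["intrinsics"]);d=np.array(p["dist"]);rv=np.array(p["rvec"]).ravel();t=np.array(p["tvec"]).ravel();C[n]=(K,d,rv,t)
def ray(n,uv):
    K,d,rv,t=C[n];R=cv2.Rodrigues(rv)[0]
    q=cv2.undistortPoints(np.array(uv,float).reshape(-1,1,2),K,d).reshape(-1,2)
    return -R.T@t,np.c_[q,np.ones(len(q))]@R
def onz(n,uv,z):
    o,D=ray(n,uv);return o+D*((z-o[2])/D[:,2])[:,None]
def proj(n,P):
    K,d,rv,t=C[n];return cv2.projectPoints(np.array(P,float).reshape(-1,1,3),rv,t,K,d)[0].reshape(-1,2)
def tri(a,b):
    o1,d1=ray("scene",[a]);o2,d2=ray("top",[b]);d1=d1[0];d2=d2[0]
    s=np.linalg.lstsq(np.c_[d1,-d2],o2-o1,rcond=None)[0]
    p,q=o1+s[0]*d1,o2+s[1]*d2;return (p+q)/2,np.linalg.norm(p-q)
def q2R(q): return Ro.from_quat(np.r_[q[1:],q[0]])
E
python3 - <<'E'
import cv2,numpy as np
t=cv2.imread("pics/top0.png");s=cv2.imread("pics/scene0.png")
f=lambda im,x,y,w,h:cv2.resize(im[y:y+h,x:x+w],(400,300),interpolation=cv2.INTER_CUBIC)
o=np.vstack([np.hstack([f(t,292,165,90,68),f(t,130,160,90,68)]),np.hstack([f(s,195,240,110,82),f(s,295,140,90,68)])])
cv2.imwrite("pics/c0.png",o)
E
```

```text
(no output)
```

View pics/c0.png

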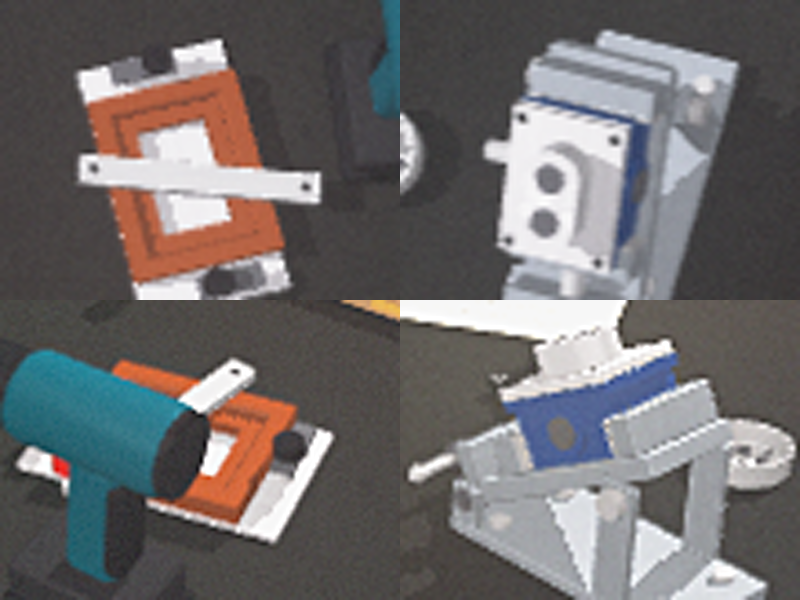

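The crop confirms both choices. The steel straightedge lies on the orange nest, with ends at about (310,203) and (364,207) in the top view. The aluminium cover with its boss sits on the blue housing, rising away from the robot, with flange corners in the top view at about (157,182), (182,189), (176,221) and (152,214). Next I measure.

```bash
python3 - <<'E'
import cv2,numpy as np
from h import *
from scipy.optimize import least_squares
t=cv2.imread("pics/top0.png");hsv=cv2.cvtColor(t,cv2.COLOR_BGR2HSV)
np.set_printoptions(precision=4,suppress=True)
def rect(name,n,mask,z,box):
    m=np.zeros_like(mask);x0,y0,x1,y1=box;m[y0:y1,x0:x1]=mask[y0:y1,x0:x1]
    pts=np.argwhere(m>0)[:,::-1]
    cs,_=cv2.findContours(m,cv2.RETR_EXTERNAL,cv2.CHAIN_APPROX_NONE)
    c=np.vstack([c for c in cs if cv2.contourArea(c)>20])
    W=onz(n,c.reshape(-1,2),z)[:,:2]
    r=cv2.minAreaRect((W*1000).astype(np.float32));print(name,[np.round(v,1) for v in r], "box",cv2.boxPoints(r).round(0).tolist())
red=cv2.inRange(hsv,(3,120,80),(13,255,255))
rect("nest",'top',red,.025,(300,165,375,245))
wood=cv2.inRange(hsv,(8,60,120),(25,255,255))
rect("case",'top',wood,.022,(230,155,278,235))
felt=cv2.inRange(hsv,(105,80,40),(130,255,255))
rect("felt@8",'top',felt,.008,(230,155,278,235))
f=lambda x,y,ox,oy,s=400/90:[(x+.5)/s+ox-.5,(y+.5)/s+oy-.5]
se=[f(80,154,292,165),f(321,173,292,165),f(319,204,292,165),f(78,182,292,165)]
W=onz('top',se,.035)*1000;print("se",W[:,:2].round(0).tolist(),"len",np.linalg.norm(W[0]-W[1]),np.linalg.norm(W[3]-W[2]),"wid",np.linalg.norm(W[0]-W[3]),np.linalg.norm(W[1]-W[2]),"c",W.mean(0))
d=(W[1]+W[2]-W[0]-W[3]);print("dir",np.degrees(np.arctan2(d[1],d[0])))
# cover flange top corners
fl=np.array([f(120,99,130,160),f(232,130,130,160),f(206,272,130,160),f(97,240,130,160)])
# order: up-slope left(+y), up-slope right, down right, down left
L=np.array([[60,44,10],[60,-44,10],[-60,-44,10],[-60,44,10]])/1000
def pose(v):
    x,y,a=v;n=np.array([-np.sin(np.pi/6)*np.cos(a),-np.sin(np.pi/6)*np.sin(a),np.cos(np.pi/6)])
    yy=np.array([-np.sin(a),np.cos(a),0]);xx=np.cross(yy,n);return np.c_[xx,yy,n],np.array([x,y,.163])
def res(v):
    R,o=pose(v);return (proj('top',o+L@R.T)-fl).ravel()
s=least_squares(res,[.3,.25,.2]);R,o=pose(s.x);print("housing",s.x,np.degrees(s.x[2]),"res",s.fun)
print("scene proj flange",proj('scene',o+L@R.T).tolist());print("boss top centre scene/top",proj('scene',o+R@[0,0,.036]),proj('top',o+R@[0,0,.036]))
for nm,col,box,z in [("drilltop",cv2.inRange(hsv,(85,80,40),(100,255,255)),(370,145,405,200),.2)]:
    rect(nm,'top',col,z,box)
print(onz('top',[[247,246]],.165),onz('top',[[388,183]],.2))
E
```

```text
nest [array([ 557.3, -309.5]), array([159.2, 129.5]), np.float64(13.8)] box [[465.0, -266.0], [496.0, -391.0], [650.0, -353.0], [619.0, -228.0]]
case [array([593.9,  -6.8]), array([247.4, 103.1]), np.float64(5.9)] box [[466.0, 32.0], [476.0, -71.0], [722.0, -45.0], [712.0, 57.0]]
felt@8 [array([595.8,  -5.5]), array([222.9,  78.6]), np.float64(6.1)] box [[481.0, 22.0], [489.0, -56.0], [711.0, -33.0], [702.0, 45.0]]
se [[574.0, -220.0], [558.0, -421.0], [532.0, -418.0], [550.0, -219.0]] len 200.77566135995403 200.26269982115022 wid 24.031716496265485 26.42283969140107 c [ 553.3016 -319.4056   35.    ]
dir -94.7295049804149
housing [ 0.5387  0.2725 -0.285 ] -16.328284461977265 res [ 0.1254 -0.4651 -0.2035 -0.1293 -0.1529  0.3091  0.2342  0.2962]
scene proj flange [[356.38116380818474, 148.92593165786286], [338.9420729888875, 155.7492443911865], [317.61604245922456, 159.93537724419463], [334.6968996051637, 153.3545286163211]]
boss top centre scene/top [[334.6801 147.6395]] [[163.1557 203.7957]]
drilltop [array([ 632.5, -463.6]), array([128.8,  85.1]), np.float64(6.1)] box [[564.0, -428.0], [573.0, -513.0], [701.0, -499.0], [692.0, -414.0]]
[[ 0.3855 -0.0019  0.165 ]] [[ 0.5939 -0.4681  0.2   ]]
```

```bash
cat >> h.py <<'E'
def frame(xaxis,z):  # tool rotation from x axis and z axis
    z=np.array(z,float)/np.linalg.norm(z);x=np.array(xaxis,float);x-=z*(x@z);x/=np.linalg.norm(x)
    return Ro.from_matrix(np.c_[x,np.cross(z,x),z])
def down(yawdeg): a=np.radians(yawdeg);return frame([np.cos(a),np.sin(a),0],[0,0,-1])
def plan(N,pos,rot,start=None):
    """constant row (shift mm, turn in 6deg) repeated N times from measured pose to target"""
    s=readout.get_state();p0,R0=(s["position"],q2R(s["ee_rot"])) if start is None else start
    rv=(R0.inv()*rot).as_rotvec()/N
    M=sum((R0*Ro.from_rotvec(rv*k)).as_matrix() for k in range(N))
    d=np.linalg.solve(M,np.array(pos)-p0)
    mid=[(p0+sum(((R0*Ro.from_rotvec(rv*k)).apply(d) for k in range(j)),np.zeros(3))).round(3).tolist() for j in (N//3,2*N//3)]
    print(N,"x",(d*1000).round(1).tolist(),(rv/np.radians(6)).round(3).tolist(),"via",mid)
    return np.array(pos),rot
def show():
    s=readout.get_state();R=q2R(s["ee_rot"]).as_matrix()
    print("t",round(s["clock"],2),"p",s["position"].round(4),"x yaw",np.degrees(np.arctan2(R[1,0],R[0,0])).round(2),"z",R[:,2].round(3),"F",s["contact_force"].round(1),"w",round(s["width"],4),"g",round(s["gripper_force"],1),"q",s["qpos"].round(2))
E
python3 - <<'E'
from h import *
print("chuck tip",onz('top',[[396,213]],.188))
a=plan(8,[.3,-.32,.25],down(61))
b=plan(6,[.553,-.319,.20],down(85.3),a)
plan(6,[.553,-.319,.07],down(85.3),b)
E
```

```text
chuck tip [[ 0.49531388 -0.4924969   0.188     ]]
8 x [34.5, -13.4, -0.1] [-0.002, -0.001, -0.982] via [[0.196, -0.512, 0.249], [0.263, -0.424, 0.25]]
6 x [13.9, 40.1, 8.3] [0.0, 0.0, -0.675] via [[0.384, -0.332, 0.233], [0.469, -0.331, 0.217]]
6 x [0.0, 0.0, 21.7] [0.0, 0.0, 0.0] via [[0.553, -0.319, 0.157], [0.553, -0.319, 0.113]]
```

```bash
python3 -m handwheel '[[[34.5,-13.4,0],[0,0,-0.98],-1],[[34.5,-13.4,0],[0,0,-0.98],-1],[[34.5,-13.4,0],[0,0,-0.98],-1],[[34.5,-13.4,0],[0,0,-0.98],-1],[[34.5,-13.4,0],[0,0,-0.98],-1],[[34.5,-13.4,0],[0,0,-0.98],-0.5],[[34.5,-13.4,0],[0,0,-0.98],0],[[34.5,-13.4,0],[0,0,-0.98],0],[[14,40,8],[0,0,-0.675],0],[[14,40,8],[0,0,-0.675],0],[[14,40,8],[0,0,-0.675],0],[[14,40,8],[0,0,-0.675],0],[[14,40,8],[0,0,-0.675],0],[[14,40,8],[0,0,-0.675],0],[[0,0,0],[0,0,0],0],[[0,0,20],[0,0,0],0],[[0,0,20],[0,0,0],0],[[0,0,20],[0,0,0],0],[[0,0,0],[0,0,0],0],[[0,0,0],[0,0,0],0]]' 60
python3 - <<'E'
from h import *
show()
plan(2,[.553,-.319,.10],down(85.3))
im=vision.get_image("top");a=cv2.resize(im[130:280,270:420],(500,500),interpolation=cv2.INTER_CUBIC)
cv2.imwrite("pics/a1.png",a)
E
```

```text
clock: 2.6
position: [0.5524, -0.3196, 0.1428]
ee_rot: [0.0, 0.736, 0.677, -0.0]
contact_force: [0.2, 0.5, 0.0]
width: 0.0426
gripper_force: 0.0
t 2.6 p [ 0.5524 -0.3196  0.1428] x yaw 85.16 z [ 0.001 -0.001 -1.   ] F [0.2 0.5 0. ] w 0.0426 g 0.0 q [-0.63  0.44  1.52 -0.    1.18 -0.55]
2 x [0.3, 0.3, 21.4] [0.003, 0.003, -0.012] via [[0.552, -0.32, 0.143], [0.553, -0.319, 0.121]]
```

```bash
python3 -m handwheel '[[[0.6,0.6,20],[0,0,0],0],[[0,0,20],[0,0,0],0],[[0,0,20],[0,0,0],0],[[0,0,15],[0,0,0],0],[[0,0,12],[0,0,0],0],[[0,0,8],[0,0,0],0],[[0,0,3.5],[0,0,0],0],[[0,0,0],[0,0,0],0],[[0,0,0],[0,0,0],0.3],[[0,0,0],[0,0,0],0.6],[[0,0,0],[0,0,0],0.8],[[0,0,0],[0,0,0],1],[[0,0,0],[0,0,0],1]]' 60
python3 - <<'E'
from h import *
show()
E
```

```text
clock: 4.28
position: [0.5531, -0.3187, 0.0443]
ee_rot: [0.0, 0.736, 0.677, -0.0]
contact_force: [-2.6, 1.1, 6.2]
width: 0.023
gripper_force: 60.8
t 4.28 p [ 0.5531 -0.3187  0.0443] x yaw 85.2 z [ 0.    -0.001 -1.   ] F [-2.6  1.1  6.2] w 0.023 g 60.8 q [-0.63  0.54  1.64 -0.    0.97 -0.55]
```

```bash
python3 -m handwheel '[[[0,0,-3],[0,0,0],1],[[0,0,-8],[0,0,0],1],[[0,0,-15],[0,0,0],1],[[0,0,-20],[0,0,0],1],[[0,0,-20],[0,0,0],1],[[0,0,-10],[0,0,0],1],[[0,0,0],[0,0,0],1]]'
python3 - <<'E'
from h import *
show()
ims=[vision.get_image("top")[150:270,270:420],vision.get_image("scene")[220:340,170:320]]
cv2.imwrite("pics/a2.png",np.hstack([cv2.resize(i,(400,320),interpolation=cv2.INTER_CUBIC) for i in ims]))
a=plan(9,[.575,-.19,.12],down(135.6))
b=plan(9,[.594,-.006,.12],down(186),a)
E
```

```text
clock: 5.15
position: [0.5537, -0.3189, 0.1206]
ee_rot: [0.001, 0.736, 0.677, 0.0]
contact_force: [0.4, 0.2, -5.5]
width: 0.0226
gripper_force: 59.8
t 5.15 p [ 0.5537 -0.3189  0.1206] x yaw 85.2 z [ 0.002 -0.001 -1.   ] F [ 0.4  0.2 -5.5] w 0.0226 g 59.8 q [-0.63  0.46  1.55 -0.    1.13 -0.55]
9 x [13.3, 6.9, -0.1] [-0.001, -0.001, -0.933] via [[0.573, -0.278, 0.119], [0.58, -0.234, 0.12]]
9 x [5.9, 20.4, -0.0] [0.0, 0.0, -0.933] via [[0.599, -0.131, 0.12], [0.606, -0.068, 0.12]]
```

View pics/a2.png

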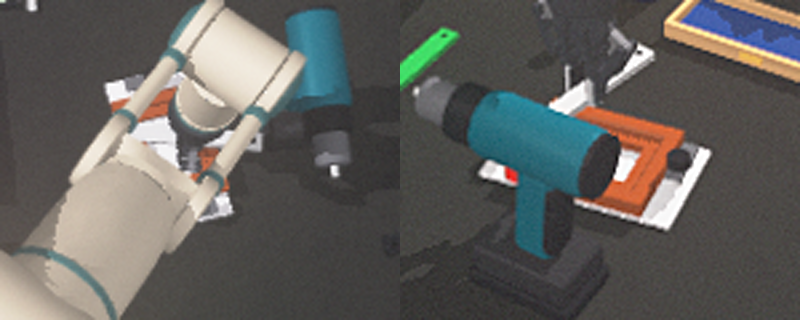

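The straightedge is lifted: in the right-hand crop it hangs level from the fingers, its far end near (645,55), above the orange nest. I carry it to the case.

```bash
python3 -m handwheel '[[[13.3,6.9,0],[0,0,-0.933],1],[[13.3,6.9,0],[0,0,-0.933],1],[[13.3,6.9,0],[0,0,-0.933],1],[[13.3,6.9,0],[0,0,-0.933],1],[[13.3,6.9,0],[0,0,-0.933],1],[[13.3,6.9,0],[0,0,-0.933],1],[[13.3,6.9,0],[0,0,-0.933],1],[[13.3,6.9,0],[0,0,-0.933],1],[[13.3,6.9,0],[0,0,-0.933],1],[[5.9,20.4,0],[0,0,-0.933],1],[[5.9,20.4,0],[0,0,-0.933],1],[[5.9,20.4,0],[0,0,-0.933],1],[[5.9,20.4,0],[0,0,-0.933],1],[[5.9,20.4,0],[0,0,-0.933],1],[[5.9,20.4,0],[0,0,-0.933],1],[[5.9,20.4,0],[0,0,-0.933],1],[[5.9,20.4,0],[0,0,-0.933],1],[[5.9,20.4,0],[0,0,-0.933],1],[[0,0,0],[0,0,0],1],[[0,0,0],[0,0,0],1]]'
python3 - <<'E'
from h import *
show()
plan(2,[.594,-.006,.10],down(186))
ims=[vision.get_image("top")[140:260,180:330],vision.get_image("scene")[150:270,230:380]]
cv2.imwrite("pics/a3.png",np.hstack([cv2.resize(i,(400,320),interpolation=cv2.INTER_CUBIC) for i in ims]))
E
```

```text
clock: 7.75
position: [0.5946, -0.0063, 0.119]
ee_rot: [-0.0, -0.052, 0.999, -0.0]
contact_force: [1.2, -0.5, -4.4]
width: 0.0231
gripper_force: 59.8
t 7.75 p [ 0.5946 -0.0063  0.119 ] x yaw -174.08 z [-0.    -0.001 -1.   ] F [ 1.2 -0.5 -4.4] w 0.0231 g 59.8 q [-0.13  0.4   1.66 -0.    1.08 -1.8 ]
2 x [0.3, 0.2, 9.5] [-0.003, -0.003, -0.007] via [[0.595, -0.006, 0.119], [0.594, -0.006, 0.109]]
```

View pics/a3.png

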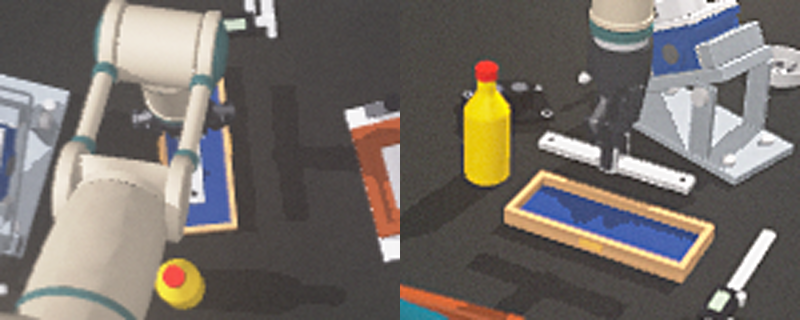

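The straightedge (right crop, (540,140) to (692,185)) hangs level, parallel to the case and above it. I lower it gently.

```bash
python3 -m handwheel '[[[0,0,15],[0,0,0],1],[[0,0,20],[0,0,0],1],[[0,0,20],[0,0,0],1],[[0,0,15],[0,0,0],1],[[0,0,8],[0,0,0],1],[[0,0,5],[0,0,0],1],[[0,0,3],[0,0,0],1],[[0,0,2],[0,0,0],1],[[0,0,1],[0,0,0],1],[[0,0,1],[0,0,0],1],[[0,0,0],[0,0,0],1]]'
```

```text
clock: 9.22
position: [0.5945, -0.0059, 0.0295]
ee_rot: [0.0, -0.052, 0.999, -0.0]
contact_force: [-0.8, 0.1, -4.3]
width: 0.0229
gripper_force: 59.7
```

```bash
python3 -m handwheel '[[[0,0,0.7],[0,0,0],1],[[0,0,0.7],[0,0,0],1],[[0,0,0.6],[0,0,0],1],[[0,0,0],[0,0,0],1]]'
```

```text
clock: 9.72
position: [0.5945, -0.0058, 0.0274]
ee_rot: [-0.0, -0.052, 0.999, -0.0]
contact_force: [-0.9, 0.3, -3.9]
width: 0.023
gripper_force: 59.8
```

```bash
python3 -m handwheel '[[[0,0,0.5],[0,0,0],1],[[0,0,0.5],[0,0,0],1],[[0,0,0],[0,0,0],1]]'
```

```text
clock: 10.1
position: [0.5945, -0.0059, 0.0273]
ee_rot: [0.0, -0.052, 0.999, -0.0]
contact_force: [-2.7, 0.0, 5.0]
width: 0.0234
gripper_force: 60.8
```

```bash
python3 -m handwheel '[[[0,0,0],[0,0,0],0.4],[[0,0,0],[0,0,0],0.25],[[0,0,0],[0,0,0],0.15],[[0,0,0],[0,0,0],0.15],[[0,0,-4],[0,0,0],0.15],[[0,0,-10],[0,0,0],0.15],[[0,0,-20],[0,0,0],0],[[0,0,-25],[0,0,0],-0.5],[[0,0,-25],[0,0,0],-1],[[0,0,-30],[0,0,0],-1],[[0,0,-40],[0,0,0],-1],[[0,0,-40],[0,0,0],-1],[[0,0,-30],[0,0,0],-1]]'
python3 - <<'E'
from h import *
show()
ims=[vision.get_image("top")[140:260,180:330],vision.get_image("scene")[150:270,230:380]]
cv2.imwrite("pics/a4.png",np.hstack([cv2.resize(i,(400,320),interpolation=cv2.INTER_CUBIC) for i in ims]))
a=-.285;al=np.pi/6
n=np.array([-np.sin(al)*np.cos(a),-np.sin(al)*np.sin(a),np.cos(al)]);yc=np.array([-np.sin(a),np.cos(a),0]);xx=np.cross(yc,n)
o=np.array([.5387,.2725,.163]);g=o+.032*n
T=frame(-xx,-n);print(g,xx,yc,n,T.as_matrix().round(2).tolist())
A=plan(14,g+.11*n,T);plan(4,g+.02*n,T,A)
E
```

```text
clock: 11.72
position: [0.5948, -0.0058, 0.2534]
ee_rot: [0.002, -0.052, 0.999, -0.0]
contact_force: [0.1, 0.3, -0.2]
width: 0.0852
gripper_force: 0.0
t 11.72 p [ 0.5948 -0.0058  0.2534] x yaw -174.04 z [ 0.003 -0.    -1.   ] F [ 0.1  0.3 -0.2] w 0.0852 g 0.0 q [-0.13  0.3   1.46 -0.    1.38 -1.8 ]
[0.52334541 0.27699852 0.19071281] [ 0.83109137 -0.2434895   0.5       ] [0.28115745 0.95966165 0.        ] [-0.47983083  0.14057873  0.8660254 ] [[-0.83, 0.28, 0.48], [0.24, 0.96, -0.14], [-0.5, 0.0, -0.87]]
14 x [9.8, 20.6, -5.1] [0.069, -0.346, 0.259] via [[0.551, 0.074, 0.273], [0.504, 0.18, 0.284]]
4 x [0.0, 0.0, 22.5] [0.0, 0.0, 0.0] via [[0.481, 0.289, 0.266], [0.492, 0.286, 0.247]]
```

View pics/a4.png

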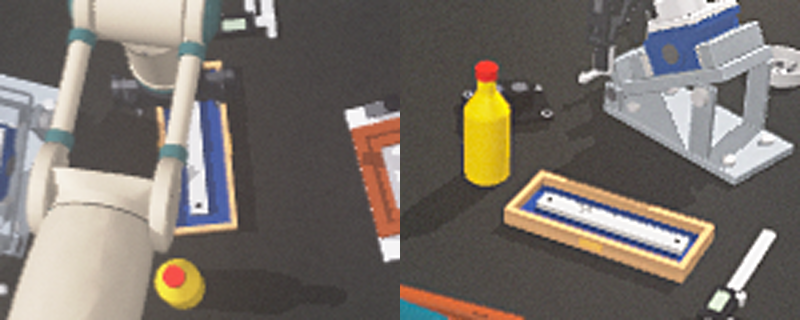

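The straightedge lies flat in the case: in the right crop it runs from (540,200) to (685,245), inside the walls. Now I go to the cover, along its normal.

```bash
python3 -m handwheel '[[[9.8,20.6,-5.1],[0.069,-0.346,0.259],-1],[[9.8,20.6,-5.1],[0.069,-0.346,0.259],-1],[[9.8,20.6,-5.1],[0.069,-0.346,0.259],-1],[[9.8,20.6,-5.1],[0.069,-0.346,0.259],-1],[[9.8,20.6,-5.1],[0.069,-0.346,0.259],-1],[[9.8,20.6,-5.1],[0.069,-0.346,0.259],-1],[[9.8,20.6,-5.1],[0.069,-0.346,0.259],-1],[[9.8,20.6,-5.1],[0.069,-0.346,0.259],-1],[[9.8,20.6,-5.1],[0.069,-0.346,0.259],-0.5],[[9.8,20.6,-5.1],[0.069,-0.346,0.259],-0.5],[[9.8,20.6,-5.1],[0.069,-0.346,0.259],-0.5],[[9.8,20.6,-5.1],[0.069,-0.346,0.259],-0.5],[[9.8,20.6,-5.1],[0.069,-0.346,0.259],-0.5],[[9.8,20.6,-5.1],[0.069,-0.346,0.259],-0.5],[[0,0,0],[0,0,0],-0.5],[[0,0,0],[0,0,0],-0.5]]'
cat >> h.py <<'E'
a=-.285;al=np.pi/6
n=np.array([-np.sin(al)*np.cos(a),-np.sin(al)*np.sin(a),np.cos(al)]);yc=np.array([-np.sin(a),np.cos(a),0]);xx=np.cross(yc,n)
o=np.array([.5387,.2725,.163]);g=o+.032*n;T=frame(-xx,-n)
E
python3 - <<'E'
from h import *
show()
plan(4,g+.03*n,T)
ims=[vision.get_image("top")[140:260,100:250],vision.get_image("scene")[100:220,270:420]]
cv2.imwrite("pics/a5.png",np.hstack([cv2.resize(i,(400,320),interpolation=cv2.INTER_CUBIC) for i in ims]))
E
```

```text
clock: 13.82
position: [0.469, 0.2917, 0.2816]
ee_rot: [0.251, 0.137, 0.958, -0.037]
contact_force: [0.8, -0.4, -0.1]
width: 0.064
gripper_force: 0.0
t 13.82 p [0.469  0.2917 0.2816] x yaw 163.8 z [ 0.471 -0.14  -0.871] F [ 0.8 -0.4 -0.1] w 0.064 g 0.0 q [ 0.69  0.11  1.76 -0.49  1.03 -0.4 ]
4 x [-1.0, 0.3, 19.2] [-0.005, -0.025, 0.005] via [[0.479, 0.289, 0.265], [0.489, 0.286, 0.249]]
```

View pics/a5.png

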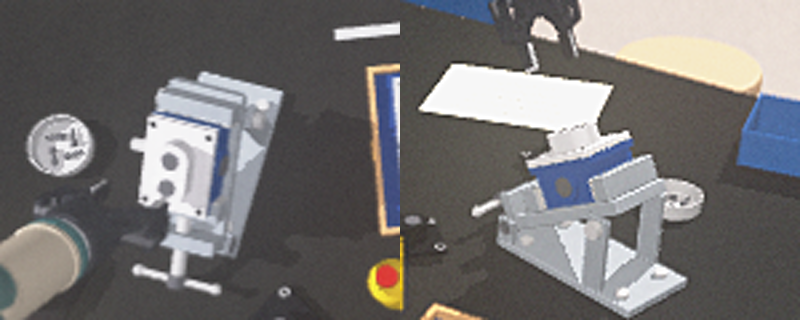

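```bash
python3 - <<'E'
from h import *
s=readout.get_state();p=s["position"];R=q2R(s["ee_rot"]).as_matrix()
for q in (p,p+R@[0,.04,.019],p+R@[0,-.04,.019]):
  t=proj('top',q)[0];c=proj('scene',q)[0]
  print(t,((t-[100,140])*400/150).round(),c,((c-[270,100])*400/150+[400,0]).round())
E
```

```text
[149.30483886 214.5845066 ] [131. 199.] [325.71236477 120.47847408] [549.  55.]
[140.07154902 209.0988126 ] [107. 184.] [335.12674844 122.92647671] [574.  61.]
[164.12976839 216.29249276] [171. 203.] [319.06902155 128.28781113] [531.  75.]
```

The gripper tips in the scene view match the projected pose, (531,70) and (577,55), so the alignment is consistent. I descend along the normal.

```bash
python3 -m handwheel '[[[-1,0.3,19],[0,-0.025,0],-0.5],[[-1,0.3,19],[0,-0.025,0],-0.5],[[-1,0.3,19],[0,-0.025,0],-0.5],[[-1,0.3,19],[0,-0.025,0],-0.5],[[0,0,0],[0,0,0],-0.5]]'
python3 - <<'E'
from h import *
show()
plan(3,g+.001*n,T)
E
```

```text
clock: 14.55
position: [0.5091, 0.2801, 0.2167]
ee_rot: [0.255, 0.138, 0.956, -0.039]
contact_force: [0.2, 0.3, -0.3]
width: 0.0643
gripper_force: 0.0
t 14.55 p [0.5091 0.2801 0.2167] x yaw 163.68 z [ 0.478 -0.144 -0.866] F [ 0.2  0.3 -0.3] w 0.0643 g 0.0 q [ 0.62  0.19  1.83 -0.55  0.86 -0.36]
3 x [0.1, 0.4, 9.6] [-0.014, -0.003, 0.0] via [[0.514, 0.279, 0.208], [0.518, 0.278, 0.2]]
```

```bash
python3 -m handwheel '[[[0,0.6,10],[-0.02,0,0],-0.5],[[0,0.3,10],[-0.02,0,0],-0.5],[[0,0.3,6],[0,0,0],-0.5],[[0,0,2.5],[0,0,0],-0.4],[[0,0,0],[0,0,0],-0.3],[[0,0,0],[0,0,0],-0.2],[[0,0,0],[0,0,0],-0.1],[[0,0,0],[0,0,0],0],[[0,0,0],[0,0,0],0.1],[[0,0,0],[0,0,0],0.1],[[0,0,0],[0,0,0],0.1]]' 20
python3 - <<'E'
from h import *
show();s=readout.get_state();R=q2R(s["ee_rot"]).as_matrix();print("F tool",R.T@s["contact_force"],"M",s["moment"]);plan(1,g,T)
E
```

```text
clock: 15.92
position: [0.5225, 0.2777, 0.1937]
ee_rot: [0.257, 0.136, 0.956, -0.037]
contact_force: [-3.0, -3.2, 4.8]
width: 0.0438
gripper_force: 19.7
t 15.93 p [0.5225 0.2777 0.1937] x yaw 163.81 z [ 0.481 -0.14  -0.865] F [-3.  -3.2  4.8] w 0.0438 g 19.7 q [ 0.6   0.22  1.86 -0.57  0.8  -0.34]
F tool [-0.64839521 -3.95207547 -5.13227976] M [-0.61309889  0.33771905 -0.15119482]
1 x [0.6, -0.4, 3.1] [0.004, 0.011, 0.02] via [[0.522, 0.278, 0.194], [0.522, 0.278, 0.194]]
```

```bash
python3 -m handwheel '[[[0,0,0],[0,0,0],0.5],[[0,0,0],[0,0,0],1],[[0,0,0],[0,0,0],1],[[0,0,-1],[0,0,0],1],[[0,0,-2],[0,0,0],1],[[0,0,-3],[0,0,0],1],[[0,0,-4],[0,0,0],1],[[0,0,-4],[0,0,0],1],[[0,0,-4],[0,0,0],1],[[0,0,-6],[0,0,0],1],[[0,0,-8],[0,0,0],1],[[0,0,-10],[0,0,0],1],[[0,0,-15],[0,0,0],1],[[0,0,-15],[0,0,0],1],[[0,0,-10],[0,0,0],1],[[0,0,0],[0,0,0],1]]' 80
python3 - <<'E'
from h import *
show()
ims=[vision.get_image("top")[140:260,100:250],vision.get_image("scene")[90:210,270:420]]
cv2.imwrite("pics/a6.png",np.hstack([cv2.resize(i,(400,320),interpolation=cv2.INTER_CUBIC) for i in ims]))
s=readout.get_state();R=q2R(s["ee_rot"]).as_matrix();print("dir",(s["position"]-[.5225,.2777,.1937])@np.c_[xx,yc,n])
E
```

```text
clock: 17.92
position: [0.4836, 0.2909, 0.2655]
ee_rot: [0.258, 0.136, 0.956, -0.035]
contact_force: [-0.5, -0.3, -3.4]
width: 0.0424
gripper_force: 80.9
t 17.93 p [0.4836 0.2909 0.2655] x yaw 163.72 z [ 0.483 -0.136 -0.865] F [-0.5 -0.3 -3.4] w 0.0424 g 80.9 q [ 0.67  0.13  1.78 -0.51  0.97 -0.38]
dir [-0.0003362   0.00108671  0.08149932]
```

View pics/a6.png

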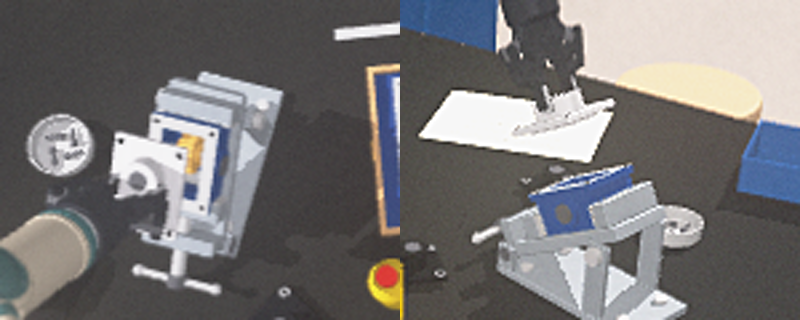

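The cover is off and still parallel to the face, seen edge-on at (515,130) to (615,100) in the right crop. Its flange corners in the left crop are at (118,130), (187,152) and (178,239). I use these to work out the in-hand offset.

```bash
python3 - <<'E'
from h import *
from scipy.optimize import least_squares
s=readout.get_state();p=s["position"];R=q2R(s["ee_rot"]).as_matrix()
# tool: x=-xx, y=yc, z=-n
def P(v,zo=.0351): return np.array([[v[0]+sx*.06,v[1]+sy*.044,zo-.010] for sx,sy in((-1,1),(-1,-1),(1,-1))])@R.T+p
toc=lambda q:(q-[99.5,139.5])*400/150-.5
seen=np.array([[117,131],[187,152],[178,240]])
print(toc(proj('top',P([.0006,0]))).round())
r=least_squares(lambda v:(toc(proj('top',P(v)))-seen).ravel(),[0,0],x_scale=.001);print(r.x*1000,r.fun)
# scene: edge ends of flange top: predicted
print(((proj('scene',P([.0006,0]))-[269.5,89.5])*400/150-.5+[400,0]).round())
# pose plan: rotate to level above nest. nest yaw 13.8 -> tool x yaw 193.8
D=down(193.8)
A=plan(4,p-R[:,2]*0+[-.02,-.05,.06],q2R(s["ee_rot"]))
B=plan(10,[.50,-.03,.28],down(178),A)
c=plan(9,[.557,-.3095,.20],D,B)
E
```

```text
[[120. 128.]
 [191. 149.]
 [175. 240.]]
[4.07739388 1.50376405] [ 1.85111705 -0.65773545  2.20727875 -1.0472414  -4.19458609  1.77908299]
[[615.  99.]
 [568. 116.]
 [511. 131.]]
4 x [-6.4, -13.4, -13.7] [0.0, 0.0, 0.0] via [[0.478, 0.278, 0.279], [0.473, 0.265, 0.294]]
10 x [-6.6, -26.0, 6.9] [-0.06, 0.498, -0.231] via [[0.47, 0.158, 0.315], [0.48, 0.077, 0.303]]
9 x [-3.6, -31.6, 8.9] [0.0, 0.0, -0.293] via [[0.51, -0.125, 0.253], [0.529, -0.218, 0.227]]
```

```bash
python3 -m handwheel '[[[-6.4,-13.4,-13.7],[0,0,0],1],[[-6.4,-13.4,-13.7],[0,0,0],1],[[-6.4,-13.4,-13.7],[0,0,0],1],[[-6.4,-13.4,-13.7],[0,0,0],1],[[-6.6,-26,6.9],[-0.06,0.498,-0.231],1],[[-6.6,-26,6.9],[-0.06,0.498,-0.231],1],[[-6.6,-26,6.9],[-0.06,0.498,-0.231],1],[[-6.6,-26,6.9],[-0.06,0.498,-0.231],1],[[-6.6,-26,6.9],[-0.06,0.498,-0.231],1],[[-6.6,-26,6.9],[-0.06,0.498,-0.231],1],[[-6.6,-26,6.9],[-0.06,0.498,-0.231],1],[[-6.6,-26,6.9],[-0.06,0.498,-0.231],1],[[-6.6,-26,6.9],[-0.06,0.498,-0.231],1],[[-6.6,-26,6.9],[-0.06,0.498,-0.231],1],[[0,0,0],[0,0,0],1]]'
python3 - <<'E'
from h import *
show();B=plan(9,[.557,-.3095,.16],down(193.8))
E
```

```text
clock: 19.9
position: [0.5007, -0.0329, 0.2802]
ee_rot: [0.001, 0.019, 1.0, -0.001]
contact_force: [-0.4, 0.4, -3.4]
width: 0.0424
gripper_force: 81.2
t 19.9 p [ 0.5007 -0.0329  0.2802] x yaw 177.82 z [ 0.001 -0.002 -1.   ] F [-0.4  0.4 -3.4] w 0.0424 g 81.2 q [-0.2   0.15  1.6  -0.    1.39 -1.74]
9 x [-3.6, -31.2, 13.4] [-0.002, 0.001, -0.296] via [[0.511, -0.127, 0.24], [0.53, -0.219, 0.2]]
```

```bash
python3 - <<'E'
from h import *
t=vision.get_image("top");cv2.imwrite("pics/top7.png",t);s=vision.get_image("scene");cv2.imwrite("pics/scene7.png",s)
hsv=cv2.cvtColor(t,cv2.COLOR_BGR2HSV)
red=cv2.inRange(hsv,(3,120,60),(13,255,255));m=np.zeros_like(red);m[165:245,300:375]=red[165:245,300:375]
cs,h=cv2.findContours(m,cv2.RETR_CCOMP,cv2.CHAIN_APPROX_NONE)
for c,hh in zip(cs,h[0]):
    if cv2.contourArea(c)>150:
        for z in(.025,.018,.004):
            r=cv2.minAreaRect((onz('top',c.reshape(-1,2),z)[:,:2]*1000).astype(np.float32));print("hole" if hh[3]>=0 else "outer",z,[np.round(v,1) for v in r])
        Wp=onz('top',c.reshape(-1,2),.025)[:,:2]
# predicted top corners of scene for nest estimate
a=np.radians(13.8)
for c in ([.557,-.3095],[.556,-.309]):
    P=np.array([[sx*.08,sy*.064] for sx,sy in((1,1),(1,-1),(-1,-1),(-1,1))])@np.array([[np.cos(a),np.sin(a)],[-np.sin(a),np.cos(a)]])+c
    P=np.c_[P,[.025]*4];print(proj('top',P).round(1).tolist(),proj('scene',P).round(1).tolist())
cv2.imwrite("pics/a7.png",np.hstack([cv2.resize(t[165:245,293:373],(400,400),interpolation=cv2.INTER_CUBIC),cv2.resize(s[240:320,215:295],(400,400),interpolation=cv2.INTER_CUBIC)]))
E
```

```text
outer 0.025 [array([ 557.4, -309.6]), array([159.2, 129.6]), np.float64(13.9)]
outer 0.018 [array([ 558.8, -310.5]), array([160. , 130.2]), np.float64(13.9)]
outer 0.004 [array([ 561.7, -312.3]), array([161.5, 131.5]), np.float64(13.9)]
hole 0.025 [array([ 555.2, -307.5]), array([99.9, 67.2]), np.float64(13.5)]
hole 0.018 [array([ 556.7, -308.4]), array([100.4,  67.5]), np.float64(13.5)]
hole 0.004 [array([ 559.5, -310.2]), array([101.3,  68.1]), np.float64(13.5)]
[[311.4, 187.9], [344.3, 180.2], [355.8, 220.9], [322.2, 228.9]] [[276.2, 268.2], [259.6, 296.0], [208.6, 281.3], [227.9, 255.4]]
[[311.3, 188.2], [344.2, 180.5], [355.7, 221.2], [322.1, 229.1]] [[276.0, 267.9], [259.5, 295.7], [208.4, 281.1], [227.8, 255.2]]
```

View pics/a7.png

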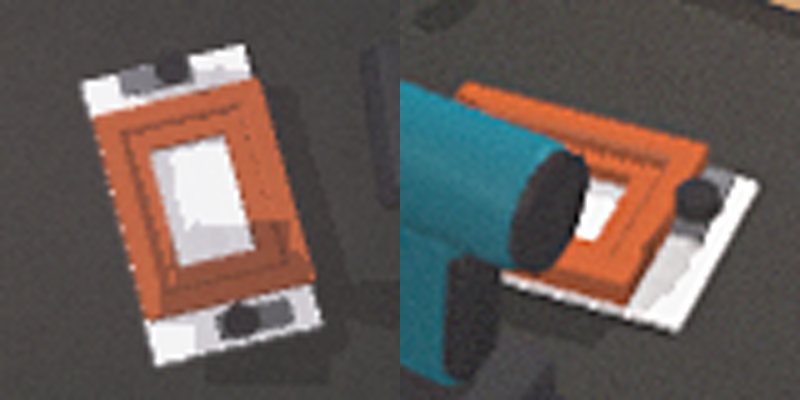

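The nest is clear, with its outer block corners in the left crop at (95,115), (262,80), (318,280) and (150,320). Now I carry the cover above it.

```bash
python3 -m handwheel '[[[-3.9,-31.2,13.3],[0,0,-0.296],1],[[-3.9,-31.2,13.3],[0,0,-0.296],1],[[-3.9,-31.2,13.3],[0,0,-0.296],1],[[-3.9,-31.2,13.3],[0,0,-0.296],1],[[-3.9,-31.2,13.3],[0,0,-0.296],1],[[-3.9,-31.2,13.3],[0,0,-0.296],1],[[-3.9,-31.2,13.3],[0,0,-0.296],1],[[-3.9,-31.2,13.3],[0,0,-0.296],1],[[-3.9,-31.2,13.3],[0,0,-0.296],1],[[0,0,15],[0,0,0],1],[[0,0,20],[0,0,0],1],[[0,0,15],[0,0,0],1],[[0,0,0],[0,0,0],1],[[0,0,0],[0,0,0],1]]'
python3 - <<'E'
from h import *
show();plan(1,[.560,-.3095,.10],down(193.8))
t=vision.get_image("top");s=vision.get_image("scene")
cv2.imwrite("pics/a8.png",np.hstack([cv2.resize(t[155:255,280:380],(400,400),interpolation=cv2.INTER_CUBIC),cv2.resize(s[225:305,210:290],(400,400),interpolation=cv2.INTER_CUBIC)]))
q=readout.get_state();p=q["position"];R=q2R(q["ee_rot"]).as_matrix()
for dx in (0,.003):
  L=np.array([[dx+sx*.06,sy*.044,.0251] for sx,sy in((1,1),(1,-1),(-1,-1),(-1,1))])@R.T+p
  print(((proj('top',L)-[279.5,154.5])*4-.5).round().tolist(),((proj('scene',L)-[209.5,224.5])*5-.5+[400,0]).round().tolist())
E
```

```text
clock: 21.75
position: [0.5599, -0.3057, 0.1112]
ee_rot: [0.001, -0.122, 0.993, -0.0]
contact_force: [0.3, -0.6, -2.7]
width: 0.0425
gripper_force: 81.4
t 21.75 p [ 0.5599 -0.3057  0.1112] x yaw -166.02 z [ 0.002 -0.001 -1.   ] F [ 0.3 -0.6 -2.7] w 0.0425 g 81.4 q [-0.61  0.47  1.57  0.    1.11 -2.42]
1 x [0.8, -3.7, 11.2] [-0.01, 0.016, 0.03] via [[0.56, -0.306, 0.111], [0.56, -0.306, 0.111]]
[[190.0, 257.0], [285.0, 234.0], [250.0, 107.0], [155.0, 130.0]] [[510.0, 101.0], [444.0, 189.0], [638.0, 241.0], [697.0, 148.0]]
[[190.0, 260.0], [286.0, 237.0], [250.0, 110.0], [156.0, 133.0]] [[506.0, 100.0], [439.0, 188.0], [633.0, 240.0], [693.0, 147.0]]
```

View pics/a8.png

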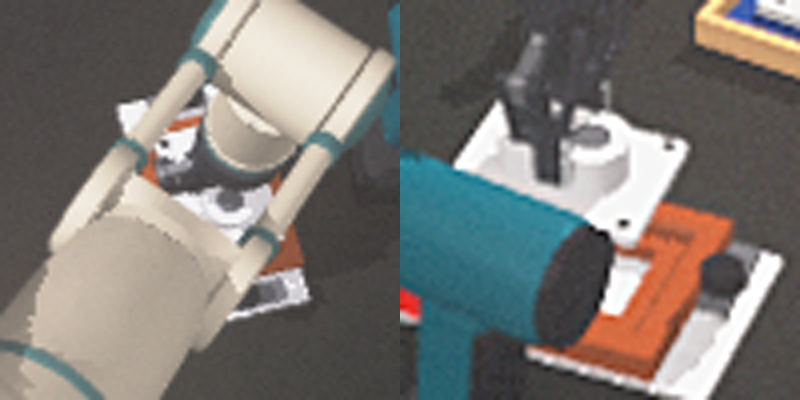

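The held cover hangs level over the nest. In the right crop its corners are at (690,143), (635,243) and (505,100), which puts it about 2.5 mm along tool x in the hand. I align it and lower.

```bash
python3 -m handwheel '[[[0.4,-1.8,10],[0,0.016,0.015],1],[[0,-1.8,10],[0,0,0.015],1],[[0,0,10],[0,0,0],1],[[0,0,8],[0,0,0],1],[[0,0,5],[0,0,0],1],[[0,0,0],[0,0,0],1],[[0,0,0],[0,0,0],1]]'
python3 - <<'E'
from h import *
show();plan(1,[.5604,-.3094,.062],down(193.8))
E
```

```text
clock: 22.72
position: [0.5601, -0.3097, 0.0677]
ee_rot: [-0.0, -0.12, 0.993, -0.0]
contact_force: [0.5, -0.4, -2.4]
width: 0.0427
gripper_force: 81.5
t 22.73 p [ 0.5601 -0.3097  0.0677] x yaw -166.23 z [-0.    -0.001 -1.   ] F [ 0.5 -0.4 -2.4] w 0.0427 g 81.5 q [-0.61  0.51  1.61 -0.    1.02 -2.42]
1 x [-0.4, 0.2, 5.7] [-0.006, -0.006, -0.005] via [[0.56, -0.31, 0.068], [0.56, -0.31, 0.068]]
```

```bash
python3 -m handwheel '[[[-0.3,0.2,3],[0,0,0],1],[[0,0,2],[0,0,0],1],[[0,0,1.5],[0,0,0],1],[[0,0,1],[0,0,0],1],[[0,0,1],[0,0,0],1],[[0,0,0],[0,0,0],1]]'
```

```text
clock: 23.48
position: [0.56, -0.3093, 0.0588]
ee_rot: [-0.001, -0.12, 0.993, -0.0]
contact_force: [0.2, 0.0, -3.4]
width: 0.0422
gripper_force: 81.5
```

```bash
python3 -m handwheel '[[[0,0,1],[0,0,0],1],[[0,0,1],[0,0,0],1],[[0,0,1],[0,0,0],1],[[0,0,0],[0,0,0],1]]'
```

```text
clock: 23.98
position: [0.5604, -0.3094, 0.0562]
ee_rot: [-0.0, -0.12, 0.993, -0.0]
contact_force: [0.9, 0.5, 0.5]
width: 0.0426
gripper_force: 81.8
```

```bash
python3 -m handwheel '[[[0,0,0.7],[0,0,0],1],[[0,0,0.7],[0,0,0],1],[[0,0,0],[0,0,0],1]]'; python3 - <<'E'
from h import *
s=readout.get_state();R=q2R(s["ee_rot"]).as_matrix();print(R.T@s["contact_force"],R.T@s["moment"])
E
```

```text
clock: 24.35
position: [0.5609, -0.3096, 0.0556]
ee_rot: [0.0, -0.12, 0.993, -0.001]
contact_force: [0.4, 0.4, 5.3]
width: 0.0426
gripper_force: 82.2
[-0.53256135  0.26362465 -5.32641352] [-0.22930626  0.02596267  0.16143001]
```

```bash
python3 -m handwheel '[[[-0.8,0,0],[0,0,0],1],[[0,0,0.7],[0,0,0],1],[[0,0,0],[0,0,0],1]]'; python3 - <<'E'
from h import *
s=readout.get_state();R=q2R(s["ee_rot"]).as_matrix();print(R.T@s["contact_force"],R.T@s["moment"],s["position"]);show()
im=[vision.get_image("top")[165:245,293:373],vision.get_image("scene")[230:310,210:290]]
cv2.imwrite("pics/a9.png",np.hstack([cv2.resize(i,(400,400),interpolation=cv2.INTER_CUBIC) for i in im]))
E
```

```text
clock: 24.72
position: [0.5615, -0.3098, 0.0551]
ee_rot: [0.0, -0.12, 0.993, -0.001]
contact_force: [-0.8, 0.3, 7.4]
width: 0.0424
gripper_force: 82.7
[ 0.64474446  0.50417313 -7.37633256] [-0.29458181  0.18955365  0.10954541] [ 0.56146226 -0.30980243  0.05509365]
t 24.73 p [ 0.5615 -0.3098  0.0551] x yaw -166.24 z [ 0.001 -0.002 -1.   ] F [-0.8  0.3  7.4] w 0.0424 g 82.7 q [-0.61  0.53  1.62 -0.    0.99 -2.42]
```

```bash
python3 -m handwheel '[[[0,-0.6,0],[0,0,0],1],[[0,-0.6,0],[0,0,0],1],[[0,0,0],[0,0,0],1]]'; python3 - <<'E'
from h import *
s=readout.get_state();R=q2R(s["ee_rot"]).as_matrix();print(R.T@s["contact_force"],R.T@s["moment"],s["position"]);show()
E
```

```text
clock: 25.2
position: [0.5616, -0.31, 0.0549]
ee_rot: [0.0, -0.12, 0.993, 0.0]
contact_force: [-0.7, 2.4, 8.0]
width: 0.0426
gripper_force: 82.5
[ 0.09882572  2.49267785 -7.96279085] [-0.65289685  0.1097226   0.19955015] [ 0.56161129 -0.30997673  0.05490593]
t 25.2 p [ 0.5616 -0.31    0.0549] x yaw -166.27 z [ 0.  0. -1.] F [-0.7  2.4  8. ] w 0.0426 g 82.5 q [-0.61  0.53  1.62  0.    0.99 -2.42]
```

View pics/a9.png

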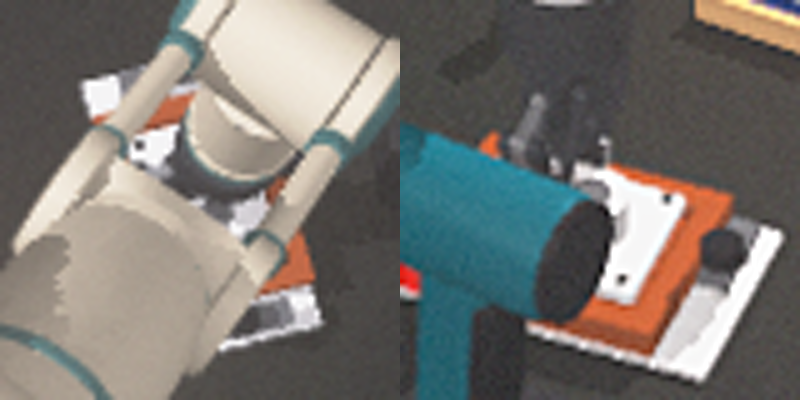

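```bash
python3 -m handwheel '[[[0,0.6,0],[0,0,0],1],[[0,0.6,0],[0,0,0],1],[[0,0,0.7],[0,0,0],1],[[0,0,0.7],[0,0,0],1],[[0,0,0],[0,0,0],1]]'; python3 - <<'E'
from h import *
s=readout.get_state();R=q2R(s["ee_rot"]).as_matrix();print(R.T@s["contact_force"],R.T@s["moment"],s["position"]);show()
E
python3 -m handwheel '[[[0,0.6,0],[0,0,0],1],[[0,0.6,0],[0,0,0],1],[[0,0,0],[0,0,0],1]]'; python3 - <<'E'
from h import *
s=readout.get_state();R=q2R(s["ee_rot"]).as_matrix();print(R.T@s["contact_force"],R.T@s["moment"],s["position"]);show()
E
```

```text
clock: 25.82
position: [0.5622, -0.3101, 0.0538]
ee_rot: [0.001, -0.12, 0.993, -0.001]
contact_force: [0.8, -0.0, 6.2]
width: 0.0426
gripper_force: 81.9
[-0.74135829 -0.2060479  -6.24794754] [-0.11197295  0.19598597  0.22599613] [ 0.56216113 -0.31007779  0.05377061]
t 25.82 p [ 0.5622 -0.3101  0.0538] x yaw -166.27 z [ 0.002 -0.002 -1.   ] F [ 0.8 -0.   6.2] w 0.0426 g 81.9 q [-0.61  0.53  1.62 -0.    0.99 -2.42]
clock: 26.2
position: [0.5622, -0.31, 0.0539]
ee_rot: [0.001, -0.12, 0.993, -0.002]
contact_force: [2.1, -3.5, 6.2]
width: 0.0426
gripper_force: 81.8
[-1.19988224 -3.91429486 -6.1823996 ] [0.26918861 0.34748317 0.30792745] [ 0.56216513 -0.30996402  0.05389896]
t 26.2 p [ 0.5622 -0.31    0.0539] x yaw -166.24 z [ 0.003 -0.005 -1.   ] F [ 2.1 -3.5  6.2] w 0.0426 g 81.8 q [-0.61  0.53  1.62 -0.    0.99 -2.42]
```

```bash
python3 -m handwheel '[[[-0.6,-0.6,0],[0,0,0],1],[[-0.6,-0.6,0],[0,0,0],1],[[0,0,0.4],[0,0,0],1],[[0,0,0.4],[0,0,0],1],[[0,0,0],[0,0,0],1]]'; python3 - <<'E'
from h import *
s=readout.get_state();R=q2R(s["ee_rot"]).as_matrix();print(R.T@s["contact_force"],R.T@s["moment"],s["position"]);show()
E
```

```text
clock: 26.82
position: [0.5625, -0.31, 0.0535]
ee_rot: [0.0, -0.12, 0.993, -0.002]
contact_force: [-1.9, -1.5, 10.2]
width: 0.0424
gripper_force: 82.5
[  2.1697433   -0.99604953 -10.24484315] [-0.08492513  0.67647411  0.25930293] [ 0.56247469 -0.31003634  0.05347717]
t 26.82 p [ 0.5625 -0.31    0.0535] x yaw -166.24 z [ 0.001 -0.003 -1.   ] F [-1.9 -1.5 10.2] w 0.0424 g 82.5 q [-0.61  0.53  1.62 -0.    0.99 -2.42]
```

```bash
python3 -m handwheel '[[[0.3,0,0.5],[0,0,0],1],[[0.3,0.2,0.5],[0,0,0],1],[[0,0,0],[0,0,0],1]]'; python3 - <<'E'
from h import *
s=readout.get_state();R=q2R(s["ee_rot"]).as_matrix();print(R.T@s["contact_force"],R.T@s["moment"],s["position"])
E
```

```text
clock: 27.2
position: [0.5625, -0.3101, 0.0534]
ee_rot: [0.001, -0.12, 0.993, -0.002]
contact_force: [-1.2, -1.1, 15.4]
width: 0.0424
gripper_force: 82.8
[  1.45548046  -0.83908612 -15.38828351] [-0.25594127  0.59891646  0.24823829] [ 0.56245753 -0.31006442  0.05342489]
```

That is a hard stop at the expected seat height. I take the load off, release slowly and retreat straight up.

```bash
python3 -m handwheel '[[[0,0,-1],[0,0,0],1],[[0,0,-0.9],[0,0,0],1],[[0,0,0],[0,0,0],0.3],[[0,0,0],[0,0,0],0.0],[[0,0,0],[0,0,0],-0.1],[[0,0,0],[0,0,0],-0.2],[[0,0,0],[0,0,0],-0.4],[[0,0,0],[0,0,0],-0.5],[[0,0,-3],[0,0,0],-0.5],[[0,0,-8],[0,0,0],-0.5],[[0,0,-15],[0,0,0],-0.5],[[0,0,-25],[0,0,0],-0.5],[[0,0,-40],[0,0,0],-0.5],[[0,0,-40],[0,0,0],-0.5],[[0,0,-40],[0,0,0],-0.5]]'
python3 - <<'E'
from h import *
show();plan(5,[.36,-.21,.3],down(193.8))
E
```

```text
clock: 29.08
position: [0.5616, -0.3087, 0.2263]
ee_rot: [0.0, -0.12, 0.993, -0.001]
contact_force: [0.4, 0.2, 0.0]
width: 0.0639
gripper_force: 0.0
t 29.07 p [ 0.5616 -0.3087  0.2263] x yaw -166.23 z [ 0.001 -0.001 -1.   ] F [0.4 0.2 0. ] w 0.0639 g 0.0 q [-0.61  0.39  1.4  -0.    1.36 -2.42]
5 x [34.4, 28.8, -14.8] [-0.003, 0.0, -0.001] via [[0.521, -0.289, 0.241], [0.441, -0.249, 0.27]]
```

```bash
python3 -m handwheel '[[[-0.8,31.7,-7],[0,0,0],-0.5],[[-0.8,31.7,-7],[0,0,0],-0.5],[[-0.8,31.7,-7],[0,0,0],-0.5],[[-0.8,31.7,-7],[0,0,0],-0.5],[[-0.8,31.7,-7],[0,0,0],-0.5],[[-0.8,31.7,-7],[0,0,0],-0.5],[[-0.8,31.7,-7],[0,0,0],-0.5],[[-0.8,31.7,-7],[0,0,0],-0.5],[[-0.8,31.7,-7],[0,0,0],-0.5],[[0,0,0],[0,0,0],-0.5],[[0,0,0],[0,0,0],-0.5]]'
python3 - <<'E'
from h import *
show()
t=vision.get_image("top");s=vision.get_image("scene");cv2.imwrite("pics/tend.png",t)
cv2.imwrite("pics/a10.png",np.hstack([cv2.resize(t[165:245,293:373],(400,400),interpolation=cv2.INTER_CUBIC),cv2.resize(s[230:310,210:290],(400,400),interpolation=cv2.INTER_CUBIC)]))
# flange rect in top: bright inside red outer
hsv=cv2.cvtColor(t,cv2.COLOR_BGR2HSV);red=cv2.inRange(hsv,(3,120,60),(13,255,255));m=np.zeros_like(red);m[165:245,300:375]=red[165:245,300:375]
cs,h=cv2.findContours(m,cv2.RETR_CCOMP,cv2.CHAIN_APPROX_NONE)
for c,hh in zip(cs,h[0]):
    if cv2.contourArea(c)>150: print(hh[3]>=0,[np.round(v,1) for v in cv2.minAreaRect((onz('top',c.reshape(-1,2),.025 if hh[3]<0 else .028)[:,:2]*1000).astype(np.float32))])
t0=cv2.imread("pics/top0.png");d=cv2.absdiff(t,t0).max(2)>50
for nm,(x0,y0,x1,y1) in dict(drill=(372,145,410,220),bottle=(235,232,262,260),caliper=(222,132,288,160),dish=(106,180,138,210)).items(): print(nm,d[y0:y1,x0:x1].sum())
E
```

```text
clock: 30.45
position: [0.4997, -0.0293, 0.2857]
ee_rot: [-0.001, -0.121, 0.993, -0.0]
contact_force: [-0.5, -0.2, 0.3]
width: 0.0641
gripper_force: 0.0
t 30.45 p [ 0.4997 -0.0293  0.2857] x yaw -166.15 z [-0.003 -0.001 -1.   ] F [-0.5 -0.2  0.3] w 0.0641 g 0.0 q [-0.2   0.15  1.59 -0.    1.41 -2.01]
False [array([ 557.2, -308.7]), array([159.2, 128. ]), np.float64(13.8)]
True [array([ 557.4, -309.3]), array([130.1, 102.7]), np.float64(14.6)]
drill 8
bottle 331
caliper 142
dish 0
```

View pics/a10.png

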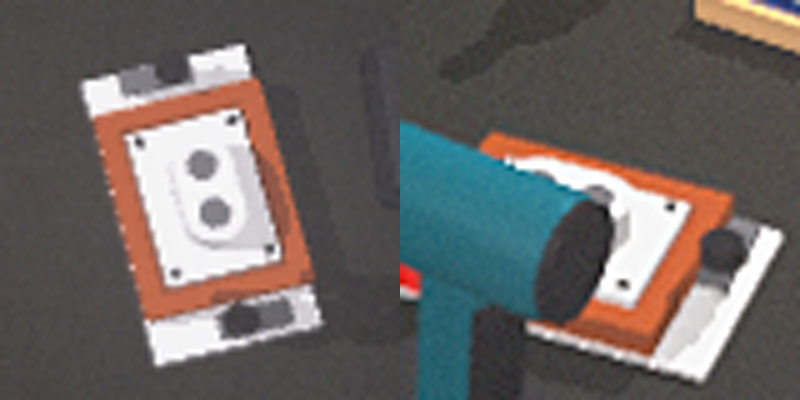

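The cover sits square and centred in the pocket, boss up. In the left crop its flange corners are at (125,125), (237,108), (283,262) and (165,287), with an even rim all round. I have viewed 12 pictures, two over the limit, so I check the bottle and caliper by numbers only.

```bash
python3 - <<'E'
from h import *
s0=cv2.imread("pics/scene0.png");s=vision.get_image("scene")
def cen(im,box,f):
    x0,y0,x1,y1=box;m=f(im[y0:y1,x0:x1]);q=np.argwhere(m);return q.mean(0)[::-1].round(1),len(q)
yel=lambda i:cv2.inRange(cv2.cvtColor(i,cv2.COLOR_BGR2HSV),(20,150,100),(32,255,255))>0
wh=lambda i:i.min(2)>150
for im in(s0,s): print(cen(im,(245,170,280,225),yel),cen(im,(330,230,376,285),wh))
E
```

```text
(array([17.1, 30.8]), 587) (array([22.1, 29.7]), 462)
(array([17.1, 30.8]), 587) (array([20.2, 27.7]), 512)
```

The bottle has not moved. The caliper mask gained 50 pixels from the straightedge's end, which now falls in the same window. I hand in.

```bash
python3 -c "
from rig import manip; print(manip.sign_off())"
```

```text
the job is handed in; nothing more can be done
None
```

The straightedge lies flat in its case and the cover is seated square, boss up, in the nest; both were set down gently and released, the bystanders show no movement, and I signed off at about 30.5 s, though I viewed 12 pictures against the limit of 10.

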